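# Stack spacer, washer and retaining collar on a sprung pivot axle

## Robot

A 7-joint arm with a two-finger parallel gripper is mounted at the origin on a cart in front of the work surface, level with it; the furniture and walls round the work are solid. World frame = base frame: x ahead of the robot, y to its left, z up, the work surface at z = 0. Lengths are in m, angles in degrees, forces in N, time in s.
With the tool pointing down it reaches from about 0.4 to 0.875 m from the base axis. Payload 6.5 kg.
Tool frame: the origin (TCP) lies at the very end of the fingers, on their centre line; the grasp point (between the pads) lies 19 mm behind it; z points along the fingers, y is the line along which they close (so a half turn about z gives the same grasp; the last joint's range is limited). The gripper opens to 85 mm and grips with 20 to 120 N. Pads are 22 mm wide; open, the fingers measure 114 mm over their backs; the gripper's body (76 mm by 85 mm) begins 54 mm behind the grasp point. The pads swing forward as they close: fully open they stand 13 mm farther back than shut.
Start: joints at [64.045, 30.733, -0.252, 88.115, 0.149, 61.152, -4.079], TCP at [0.245, -0.602, 0.205] pointing down, gripper open.
Joint ranges: [-154.64, 154.64], [-21.42, 123.67], [-72.66, 72.17], [13.99, 137.28], [-74.86, 254.86], [10.95, 109.41], [-158.01, 158.01]. Speed limits (degrees/s): [136.94, 136.94, 180, 180, 180, 180, 180].

## Interface

Orientations are given as [roll, pitch, yaw] about the fixed x, y, z axes, in that order (R = Rz(yaw) Ry(pitch) Rx(roll)).
In Python, from bench import ctrl gives the robot as it stands.
- The arm moves only by the shell command python3 -m jog 'ROWS' [FORCE]. ROWS is text: rows parted by semicolons, each of 5 numbers parted by spaces: the shift along the tool's x, y, z in m, then the turn about the tool's z in degrees, then the finger opening in m, from 0 to 0.0854. A call has 1 to 12 rows; each row shifts and turns the commanded pose from where the row before left it, along the tool's axes as they then stand; what a row does not reach is not made up. A row lasts 1/10 s, in which the tool goes at most 50 mm and 8.59 degrees, less where a joint would pass 70% of its speed; a pose out of reach is approached as far as the arm can. A call is refused whole if a number of a shift passes 0.05 or a number of a turn 8.59, either way. A call with a gripper value outside its range is refused whole. The fingers move at their own pace and stop on an object; FORCE is the grip in N (left out, the last holds). Time passes only in rows, so rows that do not move let the fingers close. It gives the time, the measured TCP pose, the force, the opening and the grip force at its end, in the units of the state.
- ctrl.sense(): the state, without advancing time (a new reading comes with each control period).
- ctrl.snapshot(name): name is "scene" or "top"; returns a dict with "color" (400x640x3 uint8, blue, green, red), "depth" (400x640 float32, m along the optical axis (not along the pixel's ray), 0 where there is no reading), "K" (3x3 intrinsics, pixels), "view" (4x4, takes a point from world to camera coordinates). Camera axes: x right, y up, looking along -z (the intrinsics and any distortion apply to the point x, -y, -z); pixel columns grow to the right and rows downward; lengths in m; the calibration is good to about 2 mm. A picture is of the moment at which its call begins.
- ctrl.finish_job(): hands the job in; it is judged then, once.
Trained networks look in a picture, given as the dict that the camera call returned (one of the last four; its "shot" number tells which), for a name from the list of things; names that differ only in an ending like _2 or _b are one class to them, and where a whole thing is asked for, a point or a joint stands for the part that bears it (a point fixed in the world has none). Each returns a list of dicts, best first, with "confidence" (0 to 1); they miss things now and then, are a little off and sometimes report something else, mostly with a low value. They report only what shows in the picture. A call takes as long as a camera call. They do not tell look-alikes from the thing itself.
- ctrl.regions_of(picture, thing): "region" (400x640 bool, what is visible of it) and "at" ([column, row] in pixels, amid what is visible of it).
The state is a dict: "time": time; "q": joint angles; "dq": joint speeds; "joint_torque": joint torques, N m; "ee_pos": TCP position; "eef_rot": TCP orientation; "wrist_force": force on the tool from outside, world axes, zero at the start; "wrist_torque": the same for the moment, N m; "grip_width": opening from 0.0 (shut) to 1.0 (fully open); "finger_force": force on a finger pad.
Only numpy, scipy, OpenCV 4.12 (cv2) and the standard library are available. Lean on these libraries where they do the work, as an engineer would, in place of code of your own. Each camera call takes 0.05 s, during which the arm holds its last target. There are 200 camera calls.

## Task

Finish the pivot axle that stands on the aluminium base plate, whose bearing is already fitted: slide the spacer tube down the shaft onto the bearing, then the wide flat washer onto the spacer, and last push the retaining collar down over the two spring catches near the shaft's tip until it is fully home on the washer and stays there. The shaft's foot may be clamped anywhere along the plate's slot and the shaft a little higher or lower, so find it by gentle feel, and never load the axle or its base with more than 25 N. Leave the battery, the eraser and the wheel where they are, and let go of everything at the end.

Things in the scene. Friction and masses are not known exactly. Their poses are not given: they have to be found in the camera images.
- base_center (a point): Centre of the underside of the fixed aluminium base plate, 90 (x) x 130 (y) x 10 mm; z up. A dark foot is clamped in the slot along the plate's y axis; an upright steel shaft rises from it. The shaft's axis is at x = 0 in this frame but anywhere from y = -13 to +13 mm: NOT measured, it must be seen or felt. It does not shift along the slot under allowed forces.
- seat_level (a point): Fixed point over the plate's centre (not on the shaft), 50 mm above base_center: nominal level of the top face of the bearing (42 mm diameter) already on the shaft. The true level is up to 5 mm higher or lower, NOT measured, and shaft, tip and catches with it. Above it the shaft is 12 mm thick. Seated, the centres of spacer, washer and collar are 8, 19 and 28 mm above the true level.
- tip_level (a point): Fixed point over the plate's centre (not on the shaft), 94 mm above base_center: nominal level of the shaft's tip (44 mm above the bearing's top), an 8 mm wide flat; below, it widens to 12 mm over 4 mm. 6 mm below the tip two spring catch balls stand 2 mm out of the shaft on its +y and -y sides. Spacer and washer pass freely; the collar needs 6 to 16 N, then the force drops and it meets the washer.
- axle_base: Plate with foot, shaft and bearing; origin and axes as base_center. Shaft and bearing with all on them stand on a spring: they start to sink at about 2 N, sink 1 mm per 2.5 N, meet a hard stop at 8 mm (about 22 N), and rise again, damped, when the load goes; ease the load off before letting go.
- spacer_mid (a point): Loose, lies flat on the table, either face up alike; round, so any grasp yaw serves. The point is its centre, half-way up; z axis = its bore. Spacer: plain aluminium tube, 44 mm outside diameter, 17 mm bore, 16 mm tall, 50 g.
- washer_mid (a point): Loose, lies flat on the table, either face up alike; round, so any grasp yaw serves. The point is its centre, half-way up; z axis = its bore. Washer: wide steel disc, 50 mm outside diameter, 17 mm bore, 6 mm thick, 30 g.
- collar_mid (a point): Loose, lies flat on the table, either face up alike; round, so any grasp yaw serves. The point is its centre, half-way up; z axis = its bore. Retaining collar: the smallest ring, dark steel, 29 mm outside diameter, 13.6 mm bore, 12 mm tall, 40 g.
- battery_9v: Block battery, 26x49x17 mm, bystander; origin at the centre of its underside.
- eraser: Eraser, 20x45x12 mm, bystander; origin at the centre of its underside.
- robot_wheel: Small robot wheel lying flat, 65 mm diameter, 26 mm tall, bystander; origin at the centre of its underside.
There are look-alikes about, which are no part of the job. Of the things like the part that bears spacer_mid, leave any that is purple; of the rest the smaller one is meant. Of the things shaped like the part that bears washer_mid, the bare steel one is meant.

How it is judged:
By the outcome, as a careful person would: the job done as asked, in the order asked, and still so for the second after the job is handed in, with the robot touching nothing.
It also fails if it takes over 72 s, if anything falls off the work surface, if the arm or the gripper's body presses on something with over 40 N, if the wrist force passes 120 N, or if a joint passes its speed limit or range.

## Working session

There is one attempt and no reset: what is moved stays moved. The work goes in short steps, Python scripts to look and compute and a shell command to move; the robot and the scene stay as the last step left them, time stands still between calls to the robot, and variables do not carry over. Pictures are saved under pics/ and viewed, at most 10 in all, crops included, and the job is handed in when it is done.

```bash
mkdir -p pics; ls
cat > h.py <<'E'
import numpy as np, cv2
from bench import ctrl
def world(p,mask=None):
    d=p["depth"];K=p["K"];v,u=np.indices(d.shape)
    P=np.stack([(u-K[0,2])*d/K[0,0],-(v-K[1,2])*d/K[1,1],-d,np.ones_like(d)],-1)
    W=P@np.linalg.inv(p["view"]).T
    W=W[...,:3]; W[d<=0]=np.nan
    return W
E
python3 - <<'E'
from h import *
s=ctrl.sense();print(s['time'],s['ee_pos'],s['eef_rot'],s['wrist_force'],s['grip_width'])
for n in("top","scene"):
    p=ctrl.snapshot(n);cv2.imwrite(f"pics/{n}0.png",p["color"]);W=world(p)
    print(n,np.round(p["view"],3).tolist())
    for t in("axle_base","spacer_mid","washer_mid","collar_mid","battery_9v","eraser","robot_wheel"):
        for r in ctrl.regions_of(p,t):
            m=W[r["region"]];m=m[~np.isnan(m[:,0])]
            if len(m): print(t,round(r["confidence"],2),np.round(r["at"]),len(m),"ctr",np.round((np.percentile(m,2,0)+np.percentile(m,98,0))/2,3),"ext",np.round(np.percentile(m,98,0)-np.percentile(m,2,0),3),"zmax",round(np.percentile(m[:,2],95),3))
E
```

```text
pics
0.0 [ 0.24495121 -0.60134643  0.2042102 ] [-1.79899587e+02  5.84817916e-03  2.21695214e+01] [-0.18099403 -0.07399338 -0.56212307] 1.0023414842024487
top [[-0.024, -1.0, -0.019, -0.003], [0.981, -0.027, 0.19, -0.591], [-0.19, -0.014, 0.982, -1.016], [0.0, 0.0, 0.0, 1.0]]
axle_base 0.7 [219. 223.] 1869 ctr [0.543 0.213 0.037] ext [0.084 0.124 0.062] zmax 0.055
spacer_mid 0.96 [364. 256.] 514 ctr [ 0.468 -0.125  0.013] ext [0.058 0.057 0.028] zmax 0.026
spacer_mid 0.66 [407. 249.] 277 ctr [ 0.48  -0.241  0.009] ext [0.04  0.041 0.022] zmax 0.019
spacer_mid 0.65 [380. 212.] 251 ctr [ 0.562 -0.176  0.009] ext [0.04  0.04  0.023] zmax 0.019
spacer_mid 0.47 [376. 151.] 629 ctr [ 0.716 -0.176  0.013] ext [0.065 0.061 0.032] zmax 0.027
washer_mid 0.79 [300. 231.] 299 ctr [0.524 0.023 0.005] ext [0.045 0.046 0.01 ] zmax 0.009
washer_mid 0.72 [338. 208.] 266 ctr [ 0.574 -0.069  0.006] ext [0.045 0.043 0.008] zmax 0.009
collar_mid 0.46 [425. 210.] 73 ctr [ 0.565 -0.282  0.009] ext [0.024 0.025 0.014] zmax 0.015
battery_9v 0.55 [296. 163.] 180 ctr [0.688 0.031 0.016] ext [0.024 0.044 0.009] 
[... 636 characters left out ...]
.557 -0.173  0.008] ext [0.039 0.042 0.019] zmax 0.017
washer_mid 0.61 [340. 233.] 198 ctr [0.52  0.026 0.004] ext [0.043 0.047 0.01 ] zmax 0.008
washer_mid 0.55 [343. 206.] 151 ctr [ 0.569 -0.067  0.004] ext [0.043 0.046 0.008] zmax 0.008
washer_mid 0.21 [291. 282.] 1554 ctr [0.537 0.218 0.04 ] ext [0.082 0.125 0.072] zmax 0.055
collar_mid 0.36 [383. 169.] 77 ctr [ 0.564 -0.288  0.005] ext [0.03  0.04  0.017] zmax 0.012
battery_9v 0.73 [291. 213.] 136 ctr [0.684 0.036 0.01 ] ext [0.024 0.042 0.018] zmax 0.019
eraser 0.45 [310. 196.] 105 ctr [ 0.686 -0.069  0.006] ext [0.04  0.031 0.016] zmax 0.013
robot_wheel 0.83 [326. 168.] 294 ctr [ 0.71  -0.174  0.013] ext [0.058 0.06  0.027] zmax 0.026
```

Run:
```python
import cv2
a=cv2.imread("pics/top0.png");c=a[120:290,180:450];cv2.imwrite("pics/crop0.png",cv2.resize(c,(794,500),interpolation=cv2.INTER_CUBIC))
```

```text
(no output)
```

View pics/crop0.png

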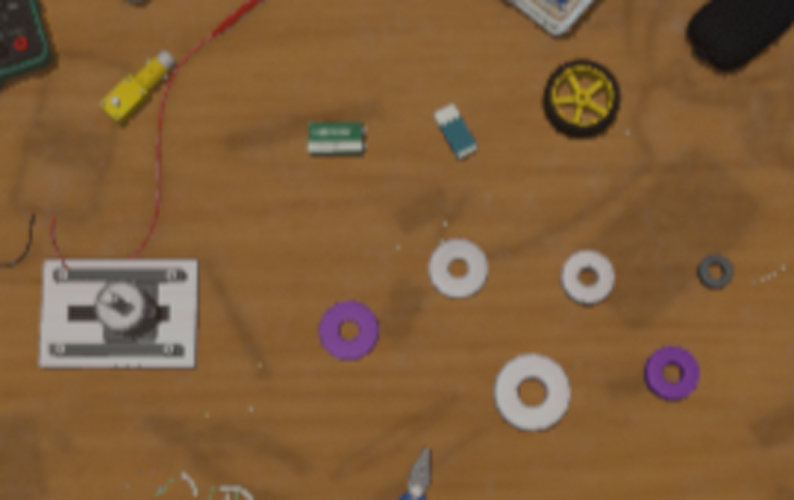

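View pics/scene0.png

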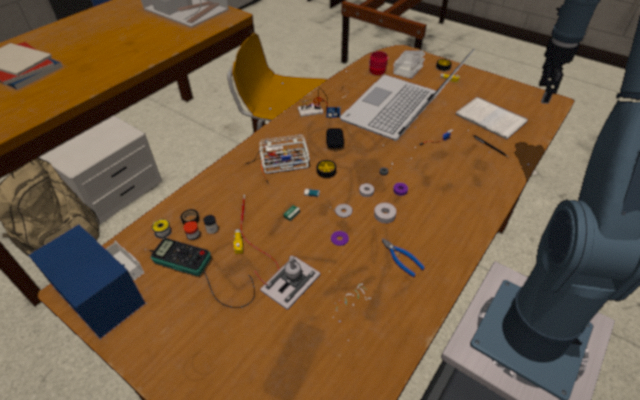

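The candidates, in full-frame top-view pixels:
- **Spacer-like:** (364,256) is steel and large, (407,249) is purple, and (380,212) is steel and small. The spacer is (380,212), the smaller one that isn't purple.
- **Washer-like:** (300,231) is purple and (338,208) is bare steel. The washer is (338,208).
- **Collar:** the small dark ring at (425,210).

The enlarged crop confirms all three. In the scene view the axle is near (293,270).

```bash
cat >> h.py <<'E'
def topcentre(p,W,at,R,h):
    # centroid of pixels on upper face near 'at', robust: intersect circle-outline centre with plane z=h
    pass
def ray(p,u,v,z):
    K=p["K"];Vi=np.linalg.inv(p["view"]);d=Vi[:3,:3]@np.array([(u-K[0,2])/K[0,0],-(v-K[1,2])/K[1,1],-1]);o=Vi[:3,3]
    return o+d*(z-o[2])/d[2]
def go(x,y,z,yaw):
    s=ctrl.sense();e=s["ee_pos"];a=np.radians(s["eef_rot"][2]);d=np.array([x,y,z])-e
    print("t",round(s["time"],2),"pos",np.round(e,4),"rot",np.round(s["eef_rot"],1),"F",np.round(s["wrist_force"],1))
    print("tool shift",np.round([np.cos(a)*d[0]+np.sin(a)*d[1],np.sin(a)*d[0]-np.cos(a)*d[1],-d[2]],4),"turn +z",round(-(yaw-s["eef_rot"][2]),1))
E
python3 - <<'E'
from h import *
hs={"spacer_mid":.016,"washer_mid":.006,"collar_mid":.012}
good={"spacer_mid":(.56,-.175),"washer_mid":(.572,-.068),"collar_mid":(.565,-.284)}
for n in("top","scene"):
    p=ctrl.snapshot(n);W=world(p)
    for t in hs:
        for r in ctrl.regions_of(p,t):
            m=r["region"];h=hs[t]
            q=ray(p,*r["at"],h)[:2]
            if np.hypot(*(q-np.array(good[t])))>.025: continue
            c,_=cv2.findContours(m.astype(np.uint8),0,1);c=max(c,key=cv2.contourArea)
            # outline box centre in a plane at half height: silhouette of a cylinder
            P=np.array([ray(p,u,v,h/2)[:2] for u,v in c[:,0]]);(x,y),R=cv2.minEnclosingCircle(P.astype(np.float32))
            Q=np.nanmedian(W[m],0)
            print(n,t,"circ",round(x,4),round(y,4),"R",round(R,4),"med",np.round(Q,4))
    r=ctrl.regions_of(p,"axle_base")[0]["region"];w=W[r];w=w[~np.isnan(w[:,0])]
    pl=w[w[:,2]<.018];b=cv2.minAreaRect((pl[:,:2]*1000).astype(np.float32));print(n,"plate",np.round(b[0],1),np.round(b[1],1),round(b[2],1))
    for lo,hi in((.04,.062),(.062,.08),(.08,.12)):
        k=w[(w[:,2]>lo)&(w[:,2]<hi)]
        if len(k):print(lo,len(k),"med",np.round(np.median(k,0),4),"min",np.round(k.min(0),4),"max",np.round(k.max(0),4))
E
python3 -c "
from h import *
go(.56,-.175,.06,22.2)"
```

```text
top spacer_mid circ 0.5627 -0.1756 R 0.0222 med [ 0.5621 -0.1752  0.0153]
top washer_mid circ 0.5742 -0.0688 R 0.0247 med [ 0.5735 -0.0683  0.0057]
top collar_mid circ 0.5648 -0.2825 R 0.0119 med [ 0.5625 -0.2808  0.0122]
top plate [544.6 214.2] [129.8  91.6] 88.0
0.04 213 med [0.5397 0.2005 0.0534] min [0.5224 0.1828 0.0422] max [0.5618 0.2245 0.0596]
0.062 11 med [0.5397 0.199  0.0711] min [0.5368 0.198  0.0629] max [0.5455 0.2048 0.08  ]
0.08 31 med [0.5413 0.2024 0.0955] min [0.5371 0.1966 0.0827] max [0.548  0.2103 0.0991]
scene spacer_mid circ 0.5596 -0.1752 R 0.0289 med [ 0.5587 -0.1724  0.0128]
scene washer_mid circ 0.5697 -0.0685 R 0.024 med [ 0.5692 -0.0668  0.0044]
scene plate [543.9 213.9] [136.8 100. ] 87.9
0.04 192 med [0.5355 0.2103 0.0525] min [0.5188 0.1839 0.04  ] max [0.5617 0.2267 0.0614]
0.062 21 med [0.5363 0.2084 0.0709] min [0.534  0.2034 0.0627] max [0.5432 0.2119 0.0792]
0.08 34 med [0.5379 0.207  0.0923] min [0.5324 0.1976 0.081 ] max [0.543  0.212  0.0977]
t 1.3 pos [ 0.2452 -0.602   0.2051] rot [-180.     0.    22.2] F [ 0.1  0.7 -0.9]
tool shift [ 0.4526 -0.2767  0.1451] turn +z -0.0
```

```bash
python3 -m jog '0.041 -0.025 0 0 0.085;0.041 -0.025 0.01 0 0.085;0.041 -0.025 0.01 0 0.085;0.041 -0.025 0.01 0 0.085;0.041 -0.025 0.01 0 0.085;0.041 -0.025 0.01 0 0.085;0.041 -0.025 0.01 0 0.085;0.041 -0.025 0.01 0 0.085;0.041 -0.025 0.01 0 0.085;0.041 -0.025 0.01 0 0.085;0.041 -0.025 0.01 0 0.085' 40; python3 -c "
from h import *
go(.561,-.175,.003,22.2)"
```

```text
time: 2.4
ee_pos: [0.5602, -0.1756, 0.1049]
eef_rot: [180.0, -0.0, 22.1]
wrist_force: [0.5, -0.5, 0.7]
grip_width: 1.001
finger_force: 0.0
t 2.4 pos [ 0.5602 -0.1756  0.1049] rot [180.   -0.   22.1] F [ 0.5 -0.5  0.7]
tool shift [ 0.0009 -0.0003  0.1019] turn +z -0.1
```

```bash
python3 -m jog '0 0 0.04 0 0.07;0 0 0.04 0 0.065;0 0 0.022 0 0.06;0 0 0 0 0.03;0 0 0 0 0.03;0 0 0 0 0.03;0 0 0 0 0.03;0 0 0 0 0.03' 20; python3 -m jog '0 0 0 0 0.06;0 0 0 0 0.06;0 0 0 8.5 0.06;0 0 0 8.5 0.06;0 0 0 8.5 0.06;0 0 0 8.5 0.06;0 0 0 8.5 0.06;0 0 0 8.5 0.06;0 0 0 8.5 0.06;0 0 0 8.5 0.06;0 0 0 8.5 0.06;0 0 0 8.5 0.06'
```

```text
time: 3.2
ee_pos: [0.56, -0.1775, 0.0043]
eef_rot: [179.9, -0.1, 22.1]
wrist_force: [0.8, -0.0, 0.6]
grip_width: 0.351
finger_force: 0.0
time: 4.4
ee_pos: [0.5592, -0.1769, 0.0031]
eef_rot: [-180.0, 0.0, -63.2]
wrist_force: [0.5, 0.9, 0.5]
grip_width: 0.701
finger_force: 0.0
```

```bash
python3 -m jog '0 0 0 5 0.03;0 0 0 0 0.03;0 0 0 0 0.03;0 0 0 0 0.03;0 0 0 0 0.03;0 0 0 0 0.03' 40; python3 -c "
from h import *
print(ctrl.sense()['q'])
go(.542,.204,.13,22.2)"
```

```text
time: 5.0
ee_pos: [0.5591, -0.1772, 0.0031]
eef_rot: [-180.0, 0.0, -67.8]
wrist_force: [-0.2, 0.5, -0.4]
grip_width: 0.351
finger_force: 0.0
[   0.61367413   42.0894039    17.18987067  105.09869884  -19.83227846
   35.75367835 -127.95508344]
t 5.0 pos [ 0.5591 -0.1772  0.0031] rot [-180.     0.   -67.8] F [-0.2  0.5 -0.4]
tool shift [-0.3595 -0.1281 -0.1269] turn +z -90.0
```

Run:
```python
from h import *
p=ctrl.snapshot("top");cv2.imwrite("pics/t1.png",cv2.resize(p["color"][160:280,310:450],(700,600),interpolation=2))
```

```text
(no output)
```

View pics/t1.png

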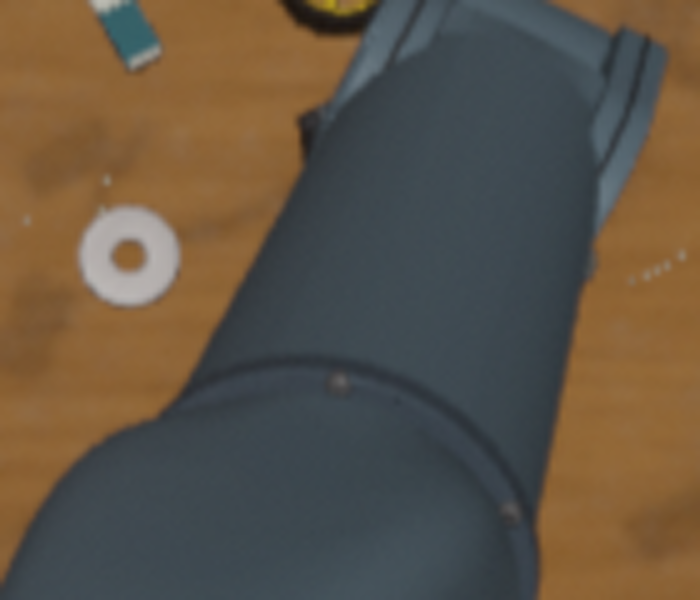

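Run:
```python
from h import *
p=ctrl.snapshot("scene");cv2.imwrite("pics/s1.png",cv2.resize(p["color"][130:250,290:440],(750,600),interpolation=2));W=world(p)
for t in("spacer_mid","collar_mid"):
  for r in ctrl.regions_of(p,t): print(t,r["confidence"],r["at"],np.nanmedian(W[r["region"]],0))
```

```text
spacer_mid 0.85 [389.2, 213.6] [ 0.46416018 -0.11614338  0.02005524]
spacer_mid 0.47 [400.9, 189.4] [ 0.47600628 -0.2329891   0.0132796 ]
spacer_mid 0.47 [290.0, 282.4] [0.53204868 0.22385622 0.01113679]
spacer_mid 0.43 [362.5, 190.3] [ 0.55811838 -0.1704306   0.01317821]
```

View pics/s1.png

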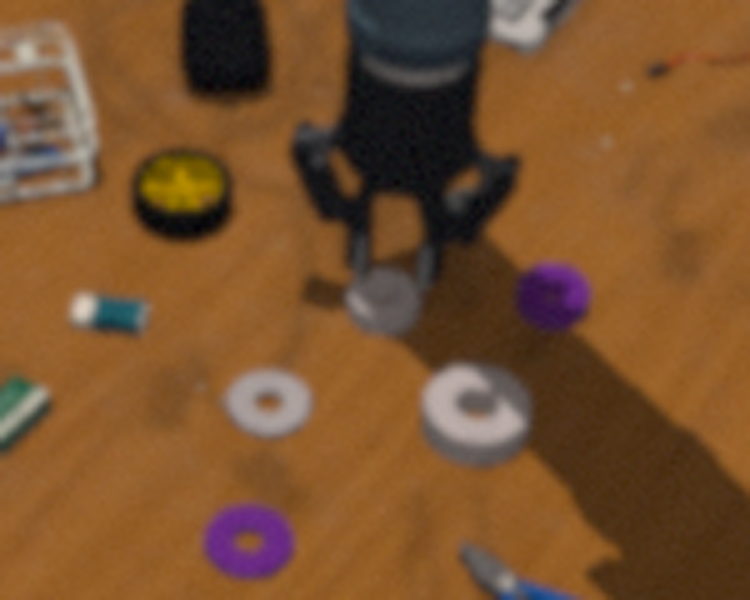

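The arm hides the part from above. The scene crop shows the finger tips at about (360,265) and (430,280), seemingly above or behind the spacer at (385,300). I'll measure the real tip height from the depth image.

Run:
```python
from h import *
p=ctrl.snapshot("scene");W=world(p);s=ctrl.sense();e=s["ee_pos"];a=np.radians(s["eef_rot"][2])
D=W-e;tx=np.cos(a)*D[...,0]+np.sin(a)*D[...,1];ty=np.sin(a)*D[...,0]-np.cos(a)*D[...,1]
print(e,s["grip_width"])
g=p["color"].astype(int).mean(-1)
for v in range(176,200,1):
    print(v,[ (u,int(g[v,u]),int(1000*tx[v,u]),int(1000*ty[v,u]),int(1000*W[v,u,2])) for u in range(356,382,2) if abs(tx[v,u])<.04 and abs(ty[v,u])<.06 and W[v,u,2]>.006])
```

```text
[ 0.5591182  -0.17716422  0.00309126] 0.3514171308024747
176 [(360, 33, -11, -23, 69), (362, 32, -16, -16, 75), (364, 56, -4, -12, 66), (376, 24, -14, 23, 83), (378, 23, -13, 29, 82), (380, 23, -9, 34, 80)]
177 [(360, 32, -8, -23, 63), (362, 47, -14, -16, 69), (364, 59, -1, -12, 59), (376, 20, -10, 23, 75), (378, 18, -15, 29, 80), (380, 20, -5, 34, 73)]
178 [(360, 39, -4, -23, 55), (362, 56, -13, -16, 64), (364, 58, 0, -12, 53), (374, 51, -6, 17, 66), (376, 22, -13, 24, 74), (378, 21, -10, 29, 72), (380, 30, -9, 35, 72)]
179 [(360, 41, -4, -23, 51), (362, 61, -16, -16, 63), (364, 56, 4, -12, 45), (374, 52, -10, 18, 66), (376, 32, -13, 24, 70), (378, 20, -10, 29, 68)]
180 [(360, 43, -6, -22, 49), (362, 61, -11, -16, 55), (364, 59, 7, -12, 38), (374, 58, -12, 18, 63), (376, 42, -10, 24, 63), (378, 30, -6, 30, 61)]
181 [(360, 43, -7, -22, 45), (362, 61, -11, -16, 51), (364, 55, 8, -12, 33), (374, 61, -12, 19, 60), (376, 48, -5, 24, 55), (378, 29, -7, 30, 58)]
182 [(360, 48, -6, -22, 40), (362, 59, -10, -16, 46), (374, 62, -10, 19, 54), (376, 43, -9, 25, 54), (378, 33, -8, 30, 54)]
183 [
[... 1230 characters left out ...]
, -9, -19, 6), (362, 140, -15, -13, 13), (364, 101, -11, -7, 11), (366, 88, -9, -1, 11), (368, 88, -9, 4, 12), (370, 89, -9, 10, 13), (372, 84, -9, 16, 14)]
192 [(360, 101, -15, -18, 8), (362, 128, -18, -12, 12), (364, 110, -18, -6, 13), (366, 91, -16, 0, 13), (368, 91, -11, 4, 9), (370, 89, -15, 11, 15), (372, 81, -11, 16, 12)]
193 [(362, 108, -20, -11, 10), (364, 107, -23, -5, 14), (366, 93, -22, 0, 15), (368, 90, -21, 6, 15), (370, 89, -20, 12, 16), (372, 74, -11, 17, 9)]
194 [(362, 95, -22, -11, 8), (364, 97, -21, -5, 8), (366, 92, -22, 0, 11), (368, 90, -19, 6, 9), (370, 87, -21, 12, 12)]
195 [(366, 90, -23, 0, 7), (368, 87, -22, 6, 8), (370, 79, -19, 12, 6)]
196 []
197 []
198 []
199 []
```

```bash
python3 -m jog '0 0 0 0 0.06;0 0 0 0 0.06;0 0 0 0 0.06;0 0 0.003 0 0.06;0 0 0.003 0 0.06'
```

```text
time: 5.75
ee_pos: [0.5592, -0.1771, -0.0031]
eef_rot: [-180.0, -0.0, -67.8]
wrist_force: [-0.7, 0.2, -0.4]
grip_width: 0.703
finger_force: 0.0
```

```bash
python3 -m jog '0 0 0.002 0 0.06;0 0 0.002 0 0.06;0 0 0 0 0.06'
```

```text
time: 6.05
ee_pos: [0.5589, -0.177, -0.0073]
eef_rot: [180.0, 0.0, -67.8]
wrist_force: [-0.0, -0.4, -0.4]
grip_width: 0.708
finger_force: 0.0
```

```bash
python3 -m jog '0 0 0.003 0 0.06;0 0 0.003 0 0.06;0 0 0 0 0.06'
```

```text
time: 6.35
ee_pos: [0.5587, -0.177, -0.0134]
eef_rot: [180.0, 0.0, -67.8]
wrist_force: [0.1, 0.3, -0.6]
grip_width: 0.705
finger_force: 0.0
```

```bash
python3 -m jog '0 0 0.002 0 0.06;0 0 0.002 0 0.06;0 0 0 0 0.06'
```

```text
time: 6.65
ee_pos: [0.5589, -0.177, -0.0172]
eef_rot: [180.0, 0.0, -67.8]
wrist_force: [-0.5, -0.2, 0.3]
grip_width: 0.703
finger_force: 0.0
```

```bash
python3 -m jog '0 0 0.002 0 0.06;0 0 0.001 0 0.06;0 0 0 0 0.06'
```

```text
time: 6.95
ee_pos: [0.559, -0.1771, -0.0201]
eef_rot: [180.0, 0.0, -67.8]
wrist_force: [0.5, -0.2, -0.6]
grip_width: 0.702
finger_force: 0.0
```

```bash
python3 -m jog '0 0 0 0 0.035;0 0 0 0 0.035;0 0 0 0 0.035;0 0 0 0 0.035;0 0 0 0 0.035' 20
```

```text
time: 7.45
ee_pos: [0.5593, -0.1772, -0.0196]
eef_rot: [-180.0, -0.0, -67.8]
wrist_force: [-0.6, 1.7, 5.2]
grip_width: 0.501
finger_force: 20.1
```

```bash
python3 -m jog '0 0 -0.001 0 0.06;0 0 0 0 0.06;0 0 0 -8.5 0.06;0 0 0 -8.5 0.06;0 0 0 -8.5 0.06;0 0 0 -8.5 0.06;0 0 0 -8.5 0.06;0 0 0 -8.5 0.06;0 0 0 -8.5 0.06;0 0 0 -8.5 0.06;0 0 0 -8.5 0.06;0 0 0 -8.5 0.06'; python3 -m jog '0 0 0 -5 0.05;0 0 0 0 0.035;0 0 0 0 0.035;0 0 0 0 0.035;0 0 0 0 0.035;0 0 0 0 0.035;0 0 0 0 0.035' 50;python3 -c "
from h import *
go(.542,.204,.10,22.2)"
```

```text
time: 8.65
ee_pos: [0.559, -0.1773, -0.0191]
eef_rot: [180.0, 0.0, 17.5]
wrist_force: [0.3, -0.3, -0.1]
grip_width: 0.703
finger_force: 0.0
time: 9.35
ee_pos: [0.5591, -0.1775, -0.0187]
eef_rot: [180.0, 0.0, 22.1]
wrist_force: [-1.2, -0.5, 4.3]
grip_width: 0.479
finger_force: 50.8
t 9.35 pos [ 0.5591 -0.1775 -0.0187] rot [180.    0.   22.1] F [-1.2 -0.5  4.3]
tool shift [ 0.1276 -0.3599 -0.1187] turn +z -0.1
```

```bash
python3 -m jog '0 0 -0.03 0 0.035;0 0 -0.05 0 0.035;0 -0.01 -0.049 0 0.035;0.016 -0.044 0 0 0.035;0.016 -0.044 0 0 0.035;0.016 -0.044 0 0 0.035;0.016 -0.044 0 0 0.035;0.016 -0.044 0 0 0.035;0.016 -0.044 0 0 0.035;0.016 -0.044 0 0 0.035;0.0156 -0.042 0 0 0.035;0 0 0 0 0.035'
python3 - <<'E'
from h import *
go(.542,.204,.10,22.2)
for n in("scene","top"):
    p=ctrl.snapshot(n);cv2.imwrite(f"pics/{n}2.png",p["color"]);W=world(p);np.savez(f"{n}2.npz",**p)
c=cv2.imread("pics/scene2.png")[180:320,220:370]
cv2.imwrite("pics/s2c.png",cv2.resize(c,None,fx=4,fy=4,interpolation=2))
E
```

```text
time: 10.55
ee_pos: [0.5395, 0.214, 0.1101]
eef_rot: [-179.7, -0.1, 22.7]
wrist_force: [-0.2, 0.9, -1.0]
grip_width: 0.475
finger_force: 50.9
t 10.55 pos [0.5395 0.214  0.1101] rot [-1.797e+02 -1.000e-01  2.270e+01] F [-0.2  0.9 -1. ]
tool shift [-0.0015  0.0102  0.0101] turn +z 0.5
```

View pics/s2c.png

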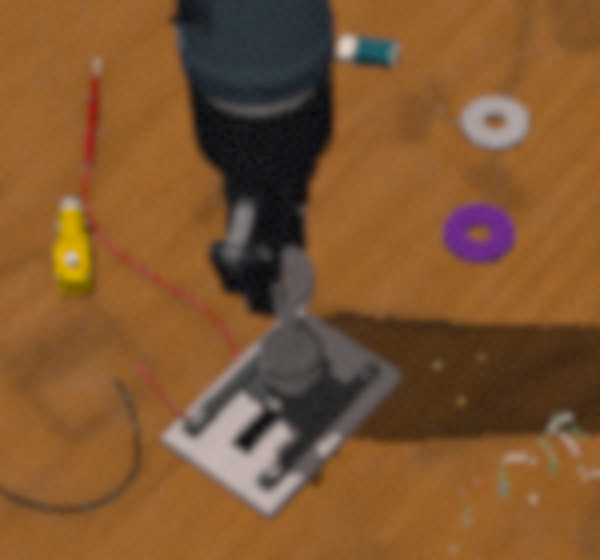

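The crop shows the held spacer at about (295,285), partly behind the near finger at (260,290), and it may be tilted. I'll check with depth.

Run:
```python
from h import *
p=dict(np.load("scene2.npz"));W=world(p);e=np.array([.5395,.214,.1101]);a=np.radians(22.3)
D=W-e;tx=np.cos(a)*D[...,0]+np.sin(a)*D[...,1];ty=np.sin(a)*D[...,0]-np.cos(a)*D[...,1]
g=p["color"].astype(int).mean(-1)
for v in range(226,264,2):
    print(v,[(u,int(g[v,u]),int(1000*tx[v,u]),int(1000*ty[v,u]),int(1000*D[v,u,2])) for u in range(272,304,2) if abs(tx[v,u])<.06 and abs(ty[v,u])<.08 and D[v,u,2]>-.03])
def proj(P):
    q=p["view"]@np.r_[P,1];K=p["K"];return K[0,0]*q[0]/-q[2]+K[0,2],K[1,1]*-q[1]/-q[2]+K[1,2]
print(proj(e+[0,0,.0267]),proj(e))
```

```text
226 [(276, 38, 14, -21, 129), (278, 22, 3, -36, 149), (280, 25, -1, -37, 152), (282, 20, -6, -39, 156), (284, 18, -9, -35, 152), (286, 17, -13, -35, 154), (288, 17, -13, -23, 140), (290, 20, -15, -16, 132), (292, 20, -18, -14, 131), (294, 14, -21, -10, 127), (296, 35, -17, 14, 97)]
228 [(276, 41, 14, -21, 123), (278, 27, 4, -36, 143), (280, 31, 0, -37, 146), (282, 22, -4, -36, 146), (284, 26, -8, -35, 145), (286, 17, -11, -31, 142), (288, 19, -13, -24, 134), (290, 25, -15, -19, 129), (292, 21, -20, -18, 130), (294, 15, -21, -11, 121), (296, 35, -17, 15, 90)]
230 [(278, 39, 3, -39, 140), (280, 68, 0, -37, 139), (282, 63, -3, -35, 138), (284, 32, -10, -39, 145), (286, 20, -13, -37, 142), (288, 15, -13, -26, 130), (290, 16, -15, -20, 124), (292, 22, -20, -20, 126), (294, 23, -9, 21, 74), (296, 48, -14, 21, 75)]
232 [(278, 68, 3, -39, 134), (280, 114, 0, -39, 135), (282, 97, -5, -39, 137), (284, 37, -9, -39, 138), (286, 22, -12, -36, 134), (288, 19, -13, -27, 125), (290, 23, -15, -20, 117), (292, 20, -19, -19, 117), (294, 46, -9, 22, 65), (296, 79, -13, 24, 64)]
234 [(278, 87, 3, -42, 13
[... 2992 characters left out ...]
), (292, 88, -13, -14, 30), (294, 86, -18, -13, 31), (296, 81, -21, -10, 28)]
256 [(282, 50, 3, -33, 43), (284, 18, -1, -34, 46), (286, 17, -6, -35, 49), (288, 53, -9, -29, 41), (290, 77, -13, -26, 40), (292, 86, -14, -17, 27), (294, 96, -17, -12, 23), (296, 98, -21, -11, 23)]
258 [(282, 75, 4, -33, 35), (284, 56, 0, -31, 34), (286, 47, -5, -34, 39), (288, 59, -9, -31, 37), (290, 86, -13, -28, 34), (292, 88, -14, -19, 23), (294, 108, -9, 8, -15)]
260 [(290, 95, -1, 1, -17), (292, 82, -5, 3, -18), (294, 69, -8, 7, -22)]
262 [(290, 82, 0, 4, -28), (292, 81, -5, 3, -26)]
(np.float64(288.2953875311869), np.float64(249.29204207398323)) (np.float64(288.9487693848246), np.float64(256.217941876418))
```

The spacer's top face is flat at about TCP+33 mm, so it is held level and the finger was only hiding part of it. I'll centre it over the shaft estimate (0.541, 0.204) and lower it.

```bash
python3 -c "
from h import *
go(.541,.204,.086,22.2)"
```

```text
t 10.65 pos [0.5407 0.2059 0.1096] rot [-180.     0.    22.3] F [-0.7 -0.5 -0.3]
tool shift [-0.0005  0.0019  0.0236] turn +z 0.1
```

```bash
python3 -m jog '-0.0005 0.002 0.01 0 0.035;0 0 0.01 0 0.035;0 0 0.004 0 0.035;0 0 0.003 0 0.035;0 0 0.003 0 0.035;0 0 0 0 0.035'; python3 -c "
from h import *
go(.541,.204,.086,22.2)"
```

```text
time: 11.25
ee_pos: [0.5417, 0.2021, 0.0797]
eef_rot: [-180.0, 0.0, 22.2]
wrist_force: [0.1, -0.0, 0.1]
grip_width: 0.482
finger_force: 50.9
t 11.25 pos [0.5417 0.2021 0.0797] rot [-180.     0.    22.2] F [ 0.1 -0.   0.1]
tool shift [ 0.0001 -0.002  -0.0063] turn +z -0.0
```

```bash
python3 -m jog '0 0 0.002 0 0.035;0 0 0.002 0 0.035;0 0 0.002 0 0.035;0 0 0 0 0.035'
```

```text
time: 11.65
ee_pos: [0.5418, 0.2027, 0.074]
eef_rot: [-180.0, -0.0, 22.2]
wrist_force: [0.4, 0.5, -0.6]
grip_width: 0.478
finger_force: 51.0
```

```bash
python3 -m jog '0 0 0.002 0 0.035;0 0 0.001 0 0.035;0 0 0.001 0 0.035;0 0 0 0 0.035'
```

```text
time: 12.05
ee_pos: [0.5418, 0.2029, 0.07]
eef_rot: [-180.0, -0.0, 22.2]
wrist_force: [1.8, 1.9, -0.8]
grip_width: 0.481
finger_force: 50.9
```

```bash
python3 -m jog '0.001 -0.0005 0 0 0.035;0 0 0.001 0 0.035;0 0 0.001 0 0.035;0 0 0 0 0.035'
```

```text
time: 12.45
ee_pos: [0.5425, 0.203, 0.0679]
eef_rot: [180.0, 0.0, 22.2]
wrist_force: [0.6, 2.2, -1.3]
grip_width: 0.481
finger_force: 50.9
```

```bash
python3 -m jog '0 0 0.001 0 0.035;0 0 0.001 0 0.035;0 0 0 0 0.035'
```

```text
time: 12.75
ee_pos: [0.5424, 0.2031, 0.0659]
eef_rot: [180.0, 0.0, 22.2]
wrist_force: [0.3, 2.0, -0.6]
grip_width: 0.479
finger_force: 50.9
```

```bash
python3 -m jog '0.0005 -0.0015 0 0 0.035;0 0 0 0 0.035;0 0 0.001 0 0.035;0 0 0.001 0 0.035;0 0 0 0 0.035'
```

```text
time: 13.25
ee_pos: [0.5422, 0.2044, 0.0638]
eef_rot: [180.0, 0.0, 22.2]
wrist_force: [0.0, 0.8, -0.3]
grip_width: 0.479
finger_force: 50.9
```

```bash
python3 -m jog '0 0 0.002 0 0.035;0 0 0.002 0 0.035;0 0 0.001 0 0.035;0 0 0 0 0.035'
```

```text
time: 13.65
ee_pos: [0.5422, 0.2046, 0.0588]
eef_rot: [180.0, 0.0, 22.2]
wrist_force: [0.1, -0.2, -1.1]
grip_width: 0.478
finger_force: 50.9
```

```bash
python3 -m jog '0 0 0.004 0 0.035;0 0 0.004 0 0.035;0 0 0.004 0 0.035;0 0 0.004 0 0.035;0 0 0.002 0 0.035;0 0 0 0 0.035'
```

```text
time: 14.25
ee_pos: [0.5421, 0.2046, 0.0406]
eef_rot: [180.0, 0.0, 22.2]
wrist_force: [-0.2, 0.0, -0.3]
grip_width: 0.478
finger_force: 50.9
```

```bash
python3 -m jog '0 0 0.002 0 0.035;0 0 0.001 0 0.035;0 0 0 0 0.035'
```

```text
time: 14.55
ee_pos: [0.5424, 0.2047, 0.038]
eef_rot: [180.0, 0.0, 22.2]
wrist_force: [-0.1, -0.5, -0.3]
grip_width: 0.478
finger_force: 50.9
```

```bash
python3 -m jog '0 0 0.001 0 0.035;0 0 0.001 0 0.035;0 0 0 0 0.035'
```

```text
time: 14.85
ee_pos: [0.5423, 0.2048, 0.036]
eef_rot: [180.0, 0.0, 22.2]
wrist_force: [-1.0, -0.3, -1.0]
grip_width: 0.478
finger_force: 50.9
```

```bash
python3 -m jog '0 0 0.001 0 0.035;0 0 0.001 0 0.035;0 0 0 0 0.035'
```

```text
time: 15.15
ee_pos: [0.5425, 0.2048, 0.0342]
eef_rot: [180.0, -0.0, 22.2]
wrist_force: [-0.0, 0.8, 2.1]
grip_width: 0.482
finger_force: 51.2
```

```bash
python3 -m jog '0 0 0.001 0 0.035;0 0 0.001 0 0.035;0 0 0 0 0.035'
```

```text
time: 15.45
ee_pos: [0.5427, 0.2049, 0.0325]
eef_rot: [180.0, -0.0, 22.2]
wrist_force: [-0.8, -0.5, 5.7]
grip_width: 0.48
finger_force: 51.6
```

```bash
python3 -m jog '0 0 0.001 0 0.035;0 0 0.001 0 0.035;0 0 0 0 0.035'
```

```text
time: 15.75
ee_pos: [0.5427, 0.2049, 0.0309]
eef_rot: [180.0, -0.0, 22.2]
wrist_force: [-2.9, -0.5, 10.5]
grip_width: 0.477
finger_force: 52.0
```

```bash
python3 -m jog '0 0 -0.002 0 0.035;0 0 -0.002 0 0.035;0 0 0 0 0.035;0 0 0 0 0.045;0 0 0 0 0.055;0 0 0 0 0.06;0 0 0 0 0.06;0 0 -0.03 0 0.06;0 0 -0.04 0 0.06;0 0 -0.03 0 0.06'
python3 - <<'E'
from h import *
go(.571,-.069,.03,22.2)
p=ctrl.snapshot("scene");W=world(p);K=p["K"];c=p["color"][220:320,240:340];cv2.imwrite("pics/s3c.png",cv2.resize(c,None,fx=5,fy=5,interpolation=2))
E
```

```text
time: 16.75
ee_pos: [0.5428, 0.205, 0.1359]
eef_rot: [-180.0, -0.1, 22.2]
wrist_force: [-0.0, -1.1, -0.8]
grip_width: 0.704
finger_force: 0.0
t 16.75 pos [0.5428 0.205  0.1359] rot [-1.80e+02 -1.00e-01  2.22e+01] F [-0.  -1.1 -0.8]
tool shift [-0.0773  0.2644  0.1059] turn +z -0.0
```

View pics/s3c.png

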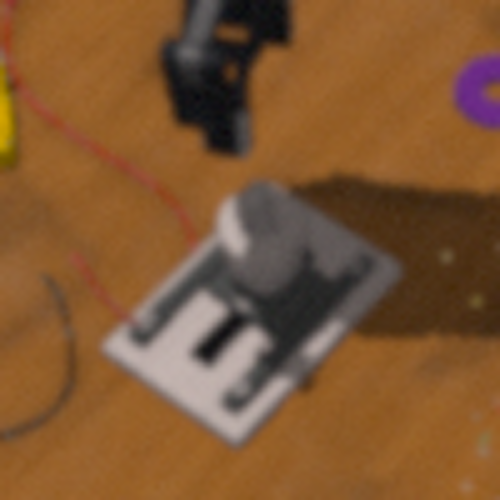

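The spacer sits on the bearing with the shaft through it, at about (255,220). Next is the washer.

```bash
python3 -m jog '-0.0129 0.044 0 0 0.07;-0.0129 0.044 0 0 0.07;-0.0129 0.044 0.01 0 0.07;-0.0129 0.044 0.015 0 0.07;-0.0129 0.044 0.015 0 0.07;-0.0129 0.044 0.015 0 0.07;0 0 0.04 0 0.07;0 0 0.04 0 0.06;0 0 0.01 0 0.06;0 0 0 0 0.06'
python3 - <<'E'
from h import *
go(.571,-.069,-.02,22.2)
E
```

```text
time: 17.8
ee_pos: [0.5689, -0.0684, -0.0122]
eef_rot: [-179.9, 0.2, 22.2]
wrist_force: [0.6, -0.2, 0.4]
grip_width: 0.7
finger_force: 0.0
t 17.8 pos [ 0.5689 -0.0684 -0.0122] rot [-179.9    0.2   22.2] F [ 0.6 -0.2  0.4]
tool shift [0.0017 0.0013 0.0078] turn +z -0.0
```

```bash
python3 -m jog '0.001 0.001 0.003 0 0.06;0 0 0.003 0 0.06;0 0 0.002 0 0.06;0 0 0 0 0.06'
```

```text
time: 18.2
ee_pos: [0.572, -0.0694, -0.0183]
eef_rot: [180.0, -0.0, 22.2]
wrist_force: [0.0, -0.2, 0.3]
grip_width: 0.702
finger_force: 0.0
```

```bash
python3 -m jog '0 0 0.001 0 0.06;0 0 0.001 0 0.06;0 0 0 0 0.06'
```

```text
time: 18.5
ee_pos: [0.5715, -0.0694, -0.021]
eef_rot: [-180.0, 0.0, 22.2]
wrist_force: [-0.0, -0.1, -0.6]
grip_width: 0.705
finger_force: 0.0
```

```bash
python3 -m jog '0 0 0.001 0 0.06;0 0 0.001 0 0.06;0 0 0 0 0.06'
```

```text
time: 18.8
ee_pos: [0.5715, -0.0695, -0.0231]
eef_rot: [-180.0, 0.0, 22.2]
wrist_force: [0.1, -0.4, 0.1]
grip_width: 0.7
finger_force: 0.0
```

```bash
python3 -m jog '0 0 0.001 0 0.06;0 0 0.001 0 0.06;0 0 0 0 0.06'
```

```text
time: 19.1
ee_pos: [0.5715, -0.0695, -0.0251]
eef_rot: [-180.0, 0.0, 22.2]
wrist_force: [-0.5, 0.2, -0.4]
grip_width: 0.697
finger_force: 0.0
```

```bash
python3 -m jog '0 0 0.001 0 0.06;0 0 0.001 0 0.06;0 0 0 0 0.06'
```

```text
time: 19.4
ee_pos: [0.5715, -0.0695, -0.0271]
eef_rot: [-180.0, 0.0, 22.2]
wrist_force: [0.1, -0.4, -0.4]
grip_width: 0.703
finger_force: 0.0
```

```bash
python3 -m jog '0 0 0.001 0 0.06;0 0 0.001 0 0.06;0 0 0 0 0.06'
```

```text
time: 19.7
ee_pos: [0.5715, -0.0695, -0.0291]
eef_rot: [-180.0, 0.0, 22.2]
wrist_force: [-0.7, -0.1, -0.1]
grip_width: 0.705
finger_force: 0.0
```

```bash
python3 -m jog '0 0 0.001 0 0.06;0 0 0 0 0.06'
```

```text
time: 19.9
ee_pos: [0.5715, -0.0694, -0.0301]
eef_rot: [-180.0, 0.0, 22.2]
wrist_force: [-0.5, 0.7, -1.0]
grip_width: 0.698
finger_force: 0.0
```

```bash
python3 -m jog '0 0 0.001 0 0.06;0 0 0 0 0.06'
```

```text
time: 20.1
ee_pos: [0.5715, -0.0695, -0.0311]
eef_rot: [-180.0, 0.0, 22.2]
wrist_force: [0.3, -0.5, 1.0]
grip_width: 0.703
finger_force: 0.0
```

```bash
python3 -m jog '0 0 0.001 0 0.06;0 0 0 0 0.06'
```

```text
time: 20.3
ee_pos: [0.5716, -0.0695, -0.0312]
eef_rot: [180.0, 0.0, 22.2]
wrist_force: [-3.2, -0.1, 9.5]
grip_width: 0.703
finger_force: 4.4
```

```bash
python3 -m jog '0 0 0 0 0.04;0 0 0 0 0.04;0 0 0 0 0.04;0 0 0 0 0.04' 20
```

```text
time: 20.7
ee_pos: [0.5738, -0.0695, -0.029]
eef_rot: [179.9, -0.2, 22.2]
wrist_force: [-5.0, -0.1, 25.7]
grip_width: 0.577
finger_force: 24.6
```

```bash
python3 -m jog '0 0 -0.0045 0 0.06;0 0 0 0 0.06;0 0 0 8.5 0.06;0 0 0 8.5 0.06;0 0 0 8.5 0.06;0 0 0 8.5 0.06;0 0 0 8.5 0.06;0 0 0 8.5 0.06;0 0 0 8.5 0.06;0 0 0 8.5 0.06;0 0 0 8.5 0.06;0 0 0 8.5 0.06'; python3 -m jog '0 0 0 5 0.06;0 0 0 0 0.04;0 0 0 0 0.04;0 0 0 0 0.04;0 0 0 0 0.04;0 0 0 0 0.04' 30;python3 -c "
from h import *
go(.5425,.2048,.10,22.2)"
```

```text
time: 21.9
ee_pos: [0.5713, -0.0694, -0.0279]
eef_rot: [180.0, 0.0, -63.2]
wrist_force: [0.2, -0.0, -0.6]
grip_width: 0.702
finger_force: 0.0
time: 22.5
ee_pos: [0.5714, -0.0692, -0.0274]
eef_rot: [180.0, 0.0, -67.8]
wrist_force: [-1.9, 1.2, 5.1]
grip_width: 0.557
finger_force: 30.3
t 22.5 pos [ 0.5714 -0.0692 -0.0274] rot [180.    0.  -67.8] F [-1.9  1.2  5.1]
tool shift [-0.2646 -0.0769 -0.1274] turn +z -90.0
```

```bash
python3 -m jog '0 0 -0.015 0 0.04;0 0 -0.04 -8.5 0.04;0 0 -0.04 -8.5 0.04;0 0 -0.0324 -8.5 0.04;0 0 0 -8.5 0.04;0 0 0 -8.5 0.04;0 0 0 -8.5 0.04;0 0 0 -8.5 0.04;0 0 0 -8.5 0.04;0 0 0 -8.5 0.04;0 0 0 -8.5 0.04;0 0 0 -5 0.04' 50; python3 -m jog '0.0128 -0.0441 0 0 0.04;0.0128 -0.0441 0 0 0.04;0.0128 -0.0441 0 0 0.04;0.0128 -0.0441 0 0 0.04;0.0128 -0.0441 0 0 0.04;0.0128 -0.0441 0 0 0.04;0 0 0 0 0.04;0 0 0 0 0.04';python3 -c "
from h import *
go(.5425,.2048,.0776,22.2)"
```

```text
time: 23.7
ee_pos: [0.5717, -0.0703, 0.1007]
eef_rot: [179.9, -0.0, 22.4]
wrist_force: [-0.3, -0.1, -0.1]
grip_width: 0.544
finger_force: 51.4
time: 24.5
ee_pos: [0.5428, 0.2056, 0.1004]
eef_rot: [180.0, -0.0, 22.3]
wrist_force: [-0.8, -1.2, -1.4]
grip_width: 0.545
finger_force: 51.4
t 24.5 pos [0.5428 0.2056 0.1004] rot [180.   -0.   22.3] F [-0.8 -1.2 -1.4]
tool shift [-0.0006  0.0006  0.0228] turn +z 0.1
```

```bash
python3 -m jog '0 0.0006 0.01 0 0.04;0 0 0.01 0 0.04;0 0 0.006 0 0.04;0 0 0.003 0 0.04;0 0 0 0 0.04'
```

```text
time: 25.0
ee_pos: [0.5428, 0.2033, 0.0702]
eef_rot: [180.0, 0.1, 22.1]
wrist_force: [-1.0, -0.4, 0.4]
grip_width: 0.542
finger_force: 51.4
```

```bash
python3 -m jog '0 0 0.002 0 0.04;0 0 0.002 0 0.04;0 0 0 0 0.04'
```

```text
time: 25.3
ee_pos: [0.5431, 0.204, 0.0669]
eef_rot: [-180.0, 0.0, 22.2]
wrist_force: [-0.2, -0.3, -0.2]
grip_width: 0.543
finger_force: 51.4
```

```bash
python3 -m jog '0 0 0.002 0 0.04;0 0 0.002 0 0.04;0 0 0 0 0.04'
```

```text
time: 25.6
ee_pos: [0.5429, 0.2039, 0.0627]
eef_rot: [180.0, 0.0, 22.2]
wrist_force: [-1.2, -0.3, -0.5]
grip_width: 0.545
finger_force: 51.4
```

```bash
python3 -m jog '-0.0003 -0.0007 0.001 0 0.04;0 0 0.002 0 0.04;0 0 0.002 0 0.04;0 0 0 0 0.04'
```

```text
time: 26.0
ee_pos: [0.5423, 0.2044, 0.0576]
eef_rot: [180.0, 0.0, 22.2]
wrist_force: [0.4, -0.2, -0.1]
grip_width: 0.544
finger_force: 51.4
```

```bash
python3 -m jog '0 0 0.002 0 0.04;0 0 0.002 0 0.04;0 0 0.002 0 0.04;0 0 0 0 0.04'
```

```text
time: 26.4
ee_pos: [0.5424, 0.2044, 0.0516]
eef_rot: [180.0, 0.0, 22.2]
wrist_force: [-0.2, -0.3, 0.4]
grip_width: 0.546
finger_force: 51.4
```

```bash
python3 -m jog '0 0 0.004 0 0.04;0 0 0.003 0 0.04;0 0 0 0 0.04'
```

```text
time: 26.7
ee_pos: [0.5422, 0.2044, 0.0444]
eef_rot: [-180.0, 0.1, 22.2]
wrist_force: [-0.1, 0.3, -0.5]
grip_width: 0.541
finger_force: 51.4
```

```bash
python3 -m jog '0 0 0.001 0 0.04;0 0 0.001 0 0.04;0 0 0.001 0 0.04;0 0 0 0 0.04'
```

```text
time: 27.1
ee_pos: [0.5427, 0.2045, 0.0421]
eef_rot: [180.0, -0.0, 22.2]
wrist_force: [-0.3, -0.3, 1.9]
grip_width: 0.545
finger_force: 51.7
```

```bash
python3 -m jog '0 0 0.001 0 0.04;0 0 0.001 0 0.04;0 0 0 0 0.04'
```

```text
time: 27.4
ee_pos: [0.5429, 0.2046, 0.0403]
eef_rot: [180.0, -0.0, 22.2]
wrist_force: [-2.3, -1.0, 5.6]
grip_width: 0.546
finger_force: 52.1
```

```bash
python3 -m jog '0 0 -0.0015 0 0.04;0 0 -0.001 0 0.04;0 0 0 0 0.045;0 0 0 0 0.055;0 0 0 0 0.06;0 0 0 0 0.062;0 0 -0.03 0 0.062;0 0 -0.04 0 0.062;0 0 -0.03 0 0.062';  python3 -m jog '-0.0165 0.046 0 0 0.06;-0.0165 0.046 0 0 0.06;-0.0165 0.046 0 0 0.06;-0.0165 0.046 0.01 0 0.06;-0.0165 0.046 0.01 0 0.05;-0.0165 0.046 0.01 0 0.05;-0.0165 0.046 0.01 0 0.05;-0.0165 0.046 0.01 0 0.05;-0.0165 0.046 0.01 0 0.05;-0.0165 0.046 0.01 0 0.05;0 0 0 0 0.05;0 0 0 0 0.05'
python3 - <<'E'
from h import *
p=ctrl.snapshot("scene");c=p["color"][160:300,250:410];cv2.imwrite("pics/s4c.png",cv2.resize(c,None,fx=4,fy=4,interpolation=2));W=world(p)
for r in ctrl.regions_of(p,"collar_mid"): print(r["confidence"],r["at"],np.nanmedian(W[r["region"]],0),r["region"].sum())
go(.564,-.283,-.015,22.2)
E
```

```text
time: 28.3
ee_pos: [0.543, 0.2047, 0.1444]
eef_rot: [-180.0, -0.1, 22.2]
wrist_force: [0.1, 0.4, -0.3]
grip_width: 0.727
finger_force: 0.0
time: 29.5
ee_pos: [0.5625, -0.2852, 0.0718]
eef_rot: [-180.0, 0.1, 22.0]
wrist_force: [0.3, 0.4, 0.3]
grip_width: 0.585
finger_force: 0.0
0.45 [382.8, 168.6] [ 0.56136822 -0.2796433   0.00837653] 64
0.16 [290.2, 212.1] [0.68180543 0.03674769 0.01476067] 154
t 29.6 pos [ 0.5637 -0.282   0.0724] rot [-179.9   -0.    22.3] F [0.5 0.2 0.2]
tool shift [-0.0001  0.001   0.0874] turn +z 0.1
```

View pics/s4c.png

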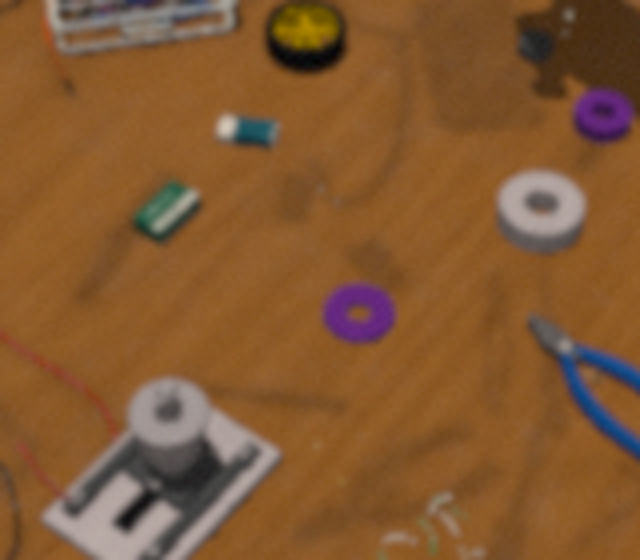

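```bash
python3 -m jog '0 0 0.04 0 0.05;0 0 0.04 0 0.05;0 0 0.016 0 0.05;0 0 0 0 0.05;0 0 0 0 0.02;0 0 0 0 0.02;0 0 0 0 0.02;0 0 0 0 0.02' 20
```

```text
time: 30.4
ee_pos: [0.5651, -0.2843, -0.0215]
eef_rot: [179.9, -0.1, 22.2]
wrist_force: [-0.4, 0.5, 7.2]
grip_width: 0.318
finger_force: 20.3
```

```bash
python3 -m jog '0 0 0 0 0.045;0 0 0 0 0.045;0 0 0 8.5 0.045;0 0 0 8.5 0.045;0 0 0 8.5 0.045;0 0 0 8.5 0.045;0 0 0 8.5 0.045;0 0 0 8.5 0.045;0 0 0 8.5 0.045;0 0 0 8.5 0.045;0 0 0 8.5 0.045;0 0 0 8.5 0.045'; python3 -m jog '0 0 0 5 0.045;0 0 0 0 0.02;0 0 0 0 0.02;0 0 0 0 0.02;0 0 0 0 0.02;0 0 0 0 0.02;0 0 0 0 0.02' 60
```

```text
time: 31.6
ee_pos: [0.5632, -0.2836, -0.0236]
eef_rot: [180.0, 0.0, -63.2]
wrist_force: [-0.4, 0.1, 0.2]
grip_width: 0.525
finger_force: 0.0
time: 32.3
ee_pos: [0.5634, -0.2836, -0.0232]
eef_rot: [-180.0, 0.0, -67.8]
wrist_force: [-0.6, 1.7, 5.6]
grip_width: 0.302
finger_force: 59.1
```

```bash
python3 -m jog '0 0 -0.01 0 0.02;0 0 -0.04 -8.5 0.02;0 0 -0.045 -8.5 0.02;0 0 -0.038 -8.5 0.02;0 0 0 -8.5 0.02;0 0 0 -8.5 0.02;0 0 0 -8.5 0.02;0 0 0 -8.5 0.02;0 0 0 -8.5 0.02;0 0 0 -8.5 0.02;0 0 0 -8.5 0.02;0 0 0 -5 0.02' 100; python3 -m jog '0.0165 -0.046 0 0 0.02;0.0165 -0.046 0 0 0.02;0.0165 -0.046 0 0 0.02;0.0165 -0.046 0 0 0.02;0.0165 -0.046 0 0 0.02;0.0165 -0.046 0 0 0.02;0.0165 -0.046 0 0 0.02;0.0165 -0.046 0 0 0.02;0.0165 -0.046 0 0 0.02;0.0165 -0.046 0 0 0.02;0 0 0 0 0.02;0 0 0 0 0.02';python3 -c "
from h import *
go(.5423,.2046,.0776,22.2)"
```

```text
time: 33.5
ee_pos: [0.563, -0.2842, 0.1097]
eef_rot: [180.0, 0.0, 22.5]
wrist_force: [-0.1, 0.6, -0.8]
grip_width: 0.284
finger_force: 98.4
time: 34.7
ee_pos: [0.5423, 0.2057, 0.1095]
eef_rot: [180.0, -0.0, 22.4]
wrist_force: [-0.5, 0.1, -0.4]
grip_width: 0.282
finger_force: 98.5
t 34.7 pos [0.5423 0.2057 0.1095] rot [180.   -0.   22.4] F [-0.5  0.1 -0.4]
tool shift [-0.0004  0.001   0.0319] turn +z 0.2
```

```bash
python3 -m jog '0 0 0.01 0 0.02;0 0 0.01 0 0.02;0 0 0.01 0 0.02;0 0 0.002 0 0.02;0 0 0 0 0.02;0 0 0 0 0.02';python3 -c "
from h import *
go(.5425,.2043,.0776,22.2)"
```

```text
time: 35.3
ee_pos: [0.5428, 0.2044, 0.0775]
eef_rot: [180.0, -0.0, 22.1]
wrist_force: [-0.3, -0.2, -0.7]
grip_width: 0.278
finger_force: 98.6
t 35.3 pos [0.5428 0.2044 0.0775] rot [180.   -0.   22.1] F [-0.3 -0.2 -0.7]
tool shift [-0.0003 -0.0001 -0.0001] turn +z -0.1
```

```bash
python3 -m jog '0 0 0.002 0 0.02;0 0 0.002 0 0.02;0 0 0 0 0.02'
```

```text
time: 35.6
ee_pos: [0.5425, 0.2045, 0.0733]
eef_rot: [-180.0, 0.0, 22.2]
wrist_force: [-0.5, 0.5, -0.1]
grip_width: 0.279
finger_force: 98.6
```

```bash
python3 -m jog '0 0 0.001 0 0.02;0 0 0.001 0 0.02;0 0 0 0 0.02'
```

```text
time: 35.9
ee_pos: [0.5425, 0.2045, 0.0714]
eef_rot: [-180.0, 0.0, 22.2]
wrist_force: [0.0, -1.6, -0.6]
grip_width: 0.286
finger_force: 98.6
```

```bash
python3 -m jog '0 0 0.001 0 0.02;0 0 0 0 0.02'
```

```text
time: 36.1
ee_pos: [0.5426, 0.2044, 0.0704]
eef_rot: [180.0, 0.0, 22.2]
wrist_force: [0.1, -0.2, 0.2]
grip_width: 0.281
finger_force: 98.6
```

```bash
python3 -m jog '0 0 0.001 0 0.02;0 0 0 0 0.02;0 0 0 0 0.02'; python3 -m jog '0 0 0.001 0 0.02;0 0 0 0 0.02;0 0 0 0 0.02'
```

```text
time: 36.4
ee_pos: [0.5427, 0.2044, 0.0696]
eef_rot: [180.0, -0.0, 22.2]
wrist_force: [-0.2, 0.3, 1.4]
grip_width: 0.279
finger_force: 98.7
time: 36.7
ee_pos: [0.5427, 0.2045, 0.0686]
eef_rot: [180.0, -0.0, 22.2]
wrist_force: [-0.5, -0.6, 2.8]
grip_width: 0.283
finger_force: 98.9
```

```bash
python3 -m jog '0 0 0.001 0 0.02;0 0 0 0 0.02'
```

```text
time: 36.9
ee_pos: [0.5427, 0.2045, 0.0676]
eef_rot: [180.0, -0.0, 22.2]
wrist_force: [-0.7, -0.7, 3.5]
grip_width: 0.281
finger_force: 99.1
```

```bash
python3 -m jog '0 0 0.001 0 0.02;0 0 0.001 0 0.02;0 0 0 0 0.02;0 0 0 0 0.02'
```

```text
time: 37.3
ee_pos: [0.5422, 0.2044, 0.065]
eef_rot: [-180.0, 0.0, 22.2]
wrist_force: [0.7, -0.1, -1.4]
grip_width: 0.28
finger_force: 98.6
```

```bash
python3 -m jog '0 0 0.001 0 0.02;0 0 0 0 0.02;0 0 0 0 0.02'
```

```text
time: 37.6
ee_pos: [0.5424, 0.2045, 0.0643]
eef_rot: [-180.0, 0.0, 22.2]
wrist_force: [-1.8, -0.1, -0.9]
grip_width: 0.278
finger_force: 98.6
```

```bash
python3 -m jog '0 0 0.001 0 0.02;0 0 0 0 0.02;0 0 0 0 0.02'
```

```text
time: 37.9
ee_pos: [0.5426, 0.2045, 0.0634]
eef_rot: [-180.0, 0.0, 22.2]
wrist_force: [-0.7, -0.3, 1.5]
grip_width: 0.279
finger_force: 98.7
```

```bash
python3 -m jog '0 0 0.001 0 0.02;0 0 0.001 0 0.02;0 0 0 0 0.02'
```

```text
time: 38.2
ee_pos: [0.5426, 0.2045, 0.0614]
eef_rot: [180.0, 0.0, 22.2]
wrist_force: [-1.1, -0.5, 1.2]
grip_width: 0.281
finger_force: 98.7
```

```bash
python3 -m jog '0 0 0.001 0 0.02;0 0 0.001 0 0.02;0 0 0 0 0.02'
```

```text
time: 38.5
ee_pos: [0.5425, 0.2045, 0.0593]
eef_rot: [180.0, 0.0, 22.2]
wrist_force: [-0.2, -0.8, 0.2]
grip_width: 0.282
finger_force: 98.7
```

```bash
python3 -m jog '0 0 0.001 0 0.02;0 0 0 0 0.02'
```

```text
time: 38.7
ee_pos: [0.5425, 0.2045, 0.0583]
eef_rot: [180.0, 0.0, 22.2]
wrist_force: [-1.4, -1.2, 1.1]
grip_width: 0.279
finger_force: 98.7
```

```bash
python3 -m jog '0 0 0.002 0 0.02;0 0 0.001 0 0.02;0 0 0 0 0.02'
```

```text
time: 39.0
ee_pos: [0.5424, 0.2044, 0.055]
eef_rot: [180.0, 0.0, 22.2]
wrist_force: [0.0, -0.2, -1.8]
grip_width: 0.281
finger_force: 98.4
```

```bash
python3 -m jog '0 0 0.001 0 0.02;0 0 0.001 0 0.02;0 0 0 0 0.02'
```

```text
time: 39.3
ee_pos: [0.5427, 0.2047, 0.0534]
eef_rot: [-180.0, -0.0, 22.2]
wrist_force: [-0.1, -0.3, -0.8]
grip_width: 0.283
finger_force: 98.6
```

```bash
python3 -m jog '0 0 0.001 0 0.02;0 0 0 0 0.02'
```

```text
time: 39.5
ee_pos: [0.5426, 0.2046, 0.0524]
eef_rot: [-180.0, -0.0, 22.2]
wrist_force: [-0.5, 0.3, -1.4]
grip_width: 0.281
finger_force: 98.6
```

```bash
python3 -m jog '0 0 0.001 0 0.02;0 0 0 0 0.02;0 0 0 0 0.02'
```

```text
time: 39.8
ee_pos: [0.5428, 0.2046, 0.0517]
eef_rot: [-180.0, -0.0, 22.2]
wrist_force: [0.2, -0.7, 2.4]
grip_width: 0.284
finger_force: 98.9
```

```bash
python3 -m jog '0 0 0.001 0 0.02;0 0 0 0 0.02;0 0 0 0 0.02'
```

```text
time: 40.1
ee_pos: [0.5428, 0.2046, 0.0507]
eef_rot: [-180.0, -0.0, 22.2]
wrist_force: [-0.7, -0.4, 4.3]
grip_width: 0.281
finger_force: 99.2
```

```bash
python3 -m jog '0 0 0.001 0 0.02;0 0 0 0 0.02;0 0 0 0 0.02'
```

```text
time: 40.4
ee_pos: [0.5429, 0.2047, 0.0499]
eef_rot: [-180.0, -0.0, 22.2]
wrist_force: [-1.3, 0.0, 6.4]
grip_width: 0.284
finger_force: 99.4
```

```bash
python3 -m jog '0 0 0.001 0 0.02;0 0 0.001 0 0.02;0 0 0 0 0.02;0 0 0 0 0.02'
```

```text
time: 40.8
ee_pos: [0.543, 0.2047, 0.0483]
eef_rot: [-180.0, -0.0, 22.2]
wrist_force: [-2.6, -0.7, 10.6]
grip_width: 0.279
finger_force: 99.9
```

```bash
python3 -m jog '0 0 -0.001 0 0.02;0 0 -0.001 0 0.02;0 0 -0.001 0 0.02;0 0 -0.001 0 0.02;0 0 0 0 0.02;0 0 0 0 0.02'; python3 -m jog '0 0 -0.001 0 0.02;0 0 0 0 0.02;0 0 0 0 0.02'
```

```text
time: 41.4
ee_pos: [0.5427, 0.2046, 0.0514]
eef_rot: [-180.0, -0.0, 22.2]
wrist_force: [-0.1, 0.1, 2.5]
grip_width: 0.278
finger_force: 99.0
time: 41.7
ee_pos: [0.5424, 0.2044, 0.0523]
eef_rot: [180.0, 0.0, 22.2]
wrist_force: [0.6, 0.9, 0.9]
grip_width: 0.28
finger_force: 98.8
```

```bash
python3 -m jog '0 0 0 0 0.03;0 0 0 0 0.04;0 0 0 0 0.05;0 0 0 0 0.05;0 0 -0.01 0 0.05;0 0 -0.03 0 0.05;0 0 -0.04 0 0.05;0 0 -0.04 0 0.05;-0.02 0.045 -0.01 0 0.05;-0.02 0.045 0 0 0.05;-0.02 0.045 0 0 0.05;0 0 0 0 0.05' 20
python3 - <<'E'
from h import *
for n in("scene","top"):
    p=ctrl.snapshot(n);W=world(p)
    m=np.hypot(W[...,0]-.5425,W[...,1]-.2045)
    for R in(.005,.012,.022): 
        k=(m<R)&(m>R-.006); print(n,R,np.round(np.nanpercentile(W[...,2][k],[10,50,90]),4))
    if n=="scene": a=cv2.resize(p["color"][220:320,240:340],(500,500),interpolation=2)
    else: cv2.imwrite("pics/f.png",np.hstack([a[:, :390],cv2.resize(p["color"][175:275,180:258],(390,500),interpolation=2)]))
E
```

```text
time: 42.9
ee_pos: [0.5379, 0.048, 0.1835]
eef_rot: [179.8, 0.1, 21.5]
wrist_force: [-0.2, 0.2, -0.4]
grip_width: 0.585
finger_force: 0.0
scene 0.005 [0.0895 0.0955 0.0967]
scene 0.012 [0.085  0.0871 0.0922]
scene 0.022 [0.0171 0.0543 0.076 ]
top 0.005 [0.0946 0.0963 0.0976]
top 0.012 [0.0862 0.0877 0.0905]
top 0.022 [0.0736 0.0756 0.0778]
```

View pics/f.png

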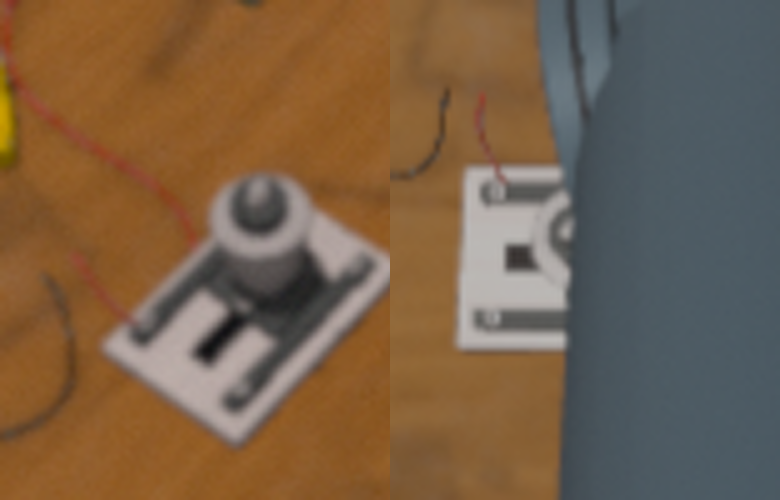

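The picture shows the whole stack on the shaft, with the dark collar at (260,205) on the washer. Depth puts the washer top at about 0.076 m, the collar top at about 0.0875 m and the tip at about 0.097 m, which matches a seated collar (expected top 0.0875 m). I'm handing in the job.

```bash
python3 -c "
from bench import ctrl
print(ctrl.finish_job())"
```

```text
the job is handed in; nothing more can be done
None
```

The spacer, washer and collar are on the axle in that order, with the collar past both catches and fully home on the washer; the gripper is open and clear, and I handed the job in at about 43 s with at most about 11 N measured on the axle.

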